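# Slide the damper carrier into its notches and bolt it

### The job

With the fingertips, push the carrier board that holds the damper along its rails until you feel it drop into its notches and sit flat, then push the bolt's knob fully home so that the bolt locks the board down. Only push: do not lift or tip the board, and leave everything else on the bench where it stands. Finish with the hand clear.

Things in the scene. Friction and masses are not known exactly. Their poses are not given: they have to be found in the camera images.
- bed: Slide bed fixed to the bench: dark base plate, x = -245 to +225 mm, 127 mm wide, with a 6 mm aluminium guide wall along each long side (tops 46 mm above the bench). Origin: bench level, midway between the walls. x = slide direction, along which the carrier must be pushed; y = side with the bolt; z up.
- rail_point (a point): Point on the bed's centre line, x = 60 mm, 26 mm above the bench: top of the four running strips (outer at y = +-48, inner at +-26 mm, 14 mm wide). Each has a notch 20 mm long, 10 mm deep (a gap seen from above). All four feet of the carrier drop at once at one place only, which differs each time: carrier origin at bed x = 40 to 80 mm. Feel for it.
- carrier: Board to be slid: grey, 170 (x) x 112 x 10 mm, on 12 mm feet, 0.4-0.8 kg, loose on the strips, 1.5 mm play at each wall. Origin: its middle, level with the undersides of the feet; x = slide direction. Origin 26 mm above the bench while running, 16 mm when seated: it drops 10 mm by its weight, then stops dead. Slides with about 1-6 N; may tip if pushed hard high up.
- damper_top (a point): Top centre of the black damper bolted on the carrier (64 mm across at its foot), 35 mm ahead of the carrier's origin and 82 mm above it.
- push_plate (a point): Centre of the carrier's rear face, to be pushed: 85 mm behind the carrier's origin, 30 mm above it. The upright plate is 64 mm wide, 8 mm thick; with the board's edge the face reaches from 12 to 50 mm above the carrier's origin. Behind it the bed is free above the strips' tops.
- bolt (a joint): Locking bolt, m: 0 = drawn back, 0.030 = fully home (hard stop). It slides towards the bed's -y; bar 20 mm wide, 6 mm thick, underside 41 mm above the bench; tongue end at y = 65 mm - value. Home, it reaches over the seated board (top at 38 mm); against a board not dropped (top at 48 mm) it jams. Needs about 3 N, stays where left.
- bolt_knob (a point): Middle of the upright black knob on the bolt, 16 mm across, 47 to 77 mm above the bench; the point is 62 mm above the bench, at bed x = 60 mm, y = 107 mm - joint value. The fixed housing below it (bed x = 38 to 82, y = 64 to 126 mm) is 40 mm high, with two cheeks to 49 mm beside the bar next to the wall (y = 64 to 85 mm).
- tub: Bystander, loose: white plastic cup-shaped tub, 80 mm across, 55 mm high. Origin at its underside. Not part of the job.
- spare_damper: Bystander, loose: black standing damper, 52 mm across, 105 mm high. Origin at its underside. Not part of the job.
- bearing: Bystander, loose: flat steel ring, 52 mm across, 16 mm high. Origin at its underside. Not part of the job.
- grease_jar: Bystander, loose: grey jar with black cap, 56 mm across, 65 mm high. Origin at its underside. Not part of the job.
- screwdriver: Bystander, loose: screwdriver lying flat. Origin at its underside. Not part of the job.
- wrench: Bystander, loose: steel wrench lying flat. Origin at its underside. Not part of the job.
- end_cap: Bystander, loose: turned aluminium cap, 48 mm across, 36 mm high. Origin at its underside. Not part of the job.
Mind the look-alikes: they are no part of the job. Leave any pink or red look-alike of the carrier alone.

How it is judged (in metres and radians):
On the way, in this order (a step that is already met when the one before it is completed fails the run):
1. the carrier has dropped into its notches and lies flat (z of carrier in the frame of bed below 0.0185 m and angle between carrier's own z axis and vertical below 0.03 rad), for 0.2 s.
2. the bolt is home over the seated carrier (all of step 1 and value of joint bolt above 0.025 m), for 0.2 s.
At the end, for the whole second after the job is handed in: The carrier is seated (its origin less than 18.5 mm above the bench, tilt under 0.03 rad) and at rest, and the bolt stands at more than 25 mm of its 30 mm (all of step 2 and linear speed of carrier below 0.01 m/s); the robot touches nothing.
It fails at once if the carrier is lifted (14 mm above running height) or tipped (0.25 rad) (z of carrier in the frame of bed above 0.04 m or angle between carrier's own z axis and vertical above 0.25 rad).
It fails at once if a bystander is moved more than 30 mm (distance of any of tub, spare_damper, bearing, grease_jar, screwdriver, wrench, end_cap from where it was at the start of the episode above 0.03 m).
It also fails if it takes over 48 s, if anything falls off the work surface, if the arm or the gripper's body presses on something with over 40 N, if the wrist force passes 120 N, or if a joint passes its speed limit or range.

### The arm

A 6-joint arm with a two-finger parallel gripper is mounted at the origin on the work surface. World frame = base frame: x ahead of the robot, y to its left, z up, the work surface at z = 0. Lengths are in mm, angles in degrees, forces in N, time in s.
With the tool pointing down it reaches from about 300 to 850 mm from the base axis. Payload 4.2 kg.
Tool frame: the origin (TCP) lies on the centre line of the jaws, within the pads' length; the fingertips stand 14 mm ahead of it and the grasp point (between the pads) lies 5 mm behind it; z points along the fingers, y is the line along which they close (so a half turn about z gives the same grasp; the last joint's range is limited). The gripper opens to 91 mm and grips with 3 to 60 N. Pads are 32 mm wide; open, the fingers measure 118 mm over their backs; the gripper's body (76 mm by 178 mm) begins 60 mm behind the grasp point.
Start: joints at [66.52, 18.312, 89.639, -0, 72.044, -1.146], TCP at [218.505, 531.881, 227.976] pointing down, gripper open.
Joint ranges: [-177.97, 177.97], [-48.28, 115.42], [12.27, 149.76], [-77.06, 257.06], [2.81, 150.46], [-146.56, 146.56]. Speed limits (degrees/s): [147.25, 147.25, 180, 180, 180, 180].

### API

Orientations are given as [roll, pitch, yaw] about the fixed x, y, z axes, in that order (R = Rz(yaw) Ry(pitch) Rx(roll)).
In Python, from workcell import env gives the robot as it stands.
- The arm moves only by the tool arm_command, never from a script. Its argument "motion" is a list of rows, each an object with "offset": the shift along the tool's x, y, z in m, a list of three; "spin": the turn about the tool's z in rad. In form: [{"offset": [tx, ty, tz], "spin": spin}, ...]. A call has 1 to 5 rows; each row shifts and turns the commanded pose from where the row before left it, along the tool's axes as they then stand; what a row does not reach is not made up. A row lasts 1/8 s, in which the tool goes at most 62.5 mm and 10.7 degrees, less where a joint would pass 70% of its speed; a pose out of reach is approached as far as the arm can. A call with a gripper value outside its range is refused whole. "jaw" is the finger opening in m, from 0 to 0.0912, set as the call begins (left out, the last holds). The fingers move at their own pace and stop on an object; "newtons" is the grip in N (left out, the last holds). Time passes only in rows, so rows that do not move let the fingers close. It gives the time, the measured TCP pose, the force, the opening and the grip force at its end, in the units of the state.
- env.state(): the state, without advancing time (a new reading comes with each control period).
- env.grab_frame(name): name is "scene" or "top"; returns (picture, depth): 420x560x3 uint8, blue, green, red; 420x560 float32, mm along the optical axis (not along the pixel's ray), 0 where there is no reading.
- env.camera_model(name): a dict with "fx", "fy", "cx", "cy" (pixels), "eye" and "rotation" of the camera in the world. Camera axes: x right, y down, z forward; pixel columns grow to the right and rows downward; lengths in mm; the calibration is good to about 2 mm. A picture is of the moment at which its call begins. camera_model takes no time and is no camera call.
- env.job_done(): hands the job in; it is judged then, once.
Trained networks look in the newest picture that a camera, given by its name, has taken for a name from the list of things; names that differ only in an ending like _2 or _b are one class to them, and where a whole thing is asked for, a point or a joint stands for the part that bears it (a point fixed in the world has none). Each returns a list of dicts, best first, with "score" (0 to 1); they miss things now and then, are a little off and sometimes report something else, mostly with a low value. They report only what shows in the picture. A call takes as long as a camera call. They do not tell look-alikes from the thing itself.
- env.boxes_of(camera, target): "bbox" ([left, top, right, bottom] in pixels, round what is visible of it).
- env.pinpoint(camera, target): "location" ([column, row] in pixels: a listed point, or the origin of a listed thing).
The state is a dict: "time_s": time; "qpos": joint angles; "qvel": joint speeds; "effort": joint torques, N m; "ee_pos": TCP position; "ee_rot": TCP orientation; "force": force on the tool from outside, world axes, zero at the start; "torque": the same for the moment, N m; "gripper_width": finger opening in mm; "gripper_force": force on a finger pad.
Only numpy, scipy, OpenCV 4.12 (cv2) and the standard library are available. Lean on these libraries where they do the work, as an engineer would, in place of code of your own. Each camera call takes 0.05 s, during which the arm holds its last target. There are 200 camera calls.

## Working session

There is one attempt and no reset: what is moved stays moved. The work goes in short steps, Python scripts to look and compute and a tool call to move; the robot and the scene stay as the last step left them, time stands still between calls to the robot, and variables do not carry over. Pictures are saved under pics/ and viewed, at most 10 in all, crops included, and the job is handed in when it is done.

Besides the shell and the picture viewer there is one more tool, called after "Emit:" in YAML: its name, and indented under it one key for each argument. arm_command: Moves the arm, as the interface text tells. Its arguments: {"type":"object","properties":{"motion":{"type":"array"},"jaw":{"type":"number"},"newtons":{"type":"number"}},"required":["motion"]}

```bash
mkdir -p pics
cat > h.py <<'E'
import numpy as np,cv2
from workcell import env
def ray(cam,px):
    m=env.camera_model(cam);R=np.array(m['rotation']);e=np.array(m['eye'])
    d=R@np.array([(px[0]-m['cx'])/m['fx'],(px[1]-m['cy'])/m['fy'],1]);return e,d
def atz(cam,px,z):
    e,d=ray(cam,px);return e+d*(z-e[2])/d[2]
def cloud(cam,D):
    m=env.camera_model(cam);R=np.array(m['rotation']);e=np.array(m['eye'])
    v,u=np.mgrid[:D.shape[0],:D.shape[1]]
    P=np.stack([(u-m['cx'])/m['fx']*D,(v-m['cy'])/m['fy']*D,D],-1)
    return P@R.T+e
E
python3 - <<'E'
from h import *
print({k:v for k,v in env.state().items()})
for c in('top','scene'):
    I,D=env.grab_frame(c);cv2.imwrite(f'pics/{c}0.png',I);np.save(f'{c}0.npy',D)
    print(c,env.camera_model(c))
    for t in('carrier','bed','rail_point','damper_top','push_plate','bolt_knob'):
        r=env.pinpoint(c,t)[:2]
        print(t,[(np.round(x['location'],1).tolist(),round(x['score'],2)) for x in r])
E
```

```text
{'time_s': 0.0, 'qpos': array([ 6.65233385e+01,  1.83519289e+01,  8.97077755e+01, -2.29076096e-03,
        7.20429444e+01, -1.14521064e+00]), 'qvel': array([ 0.00532607, -0.05293451, -0.08615539, -0.03630955,  0.02801126,
       -0.10111117]), 'effort': array([-1.22721027e-03, -4.12451971e+01, -2.31973153e+01,  7.23575405e-02,
        4.59130865e-02, -1.55347552e-04]), 'ee_pos': array([218.2890465 , 531.42671034, 227.10809322]), 'ee_rot': array([-1.79897328e+02,  1.25895426e-04,  1.57669257e+02]), 'force': array([0.16912862, 0.96433812, 0.26825025]), 'torque': array([-7.19743487e-05, -2.77814175e-02, -2.11656251e-02]), 'gripper_force': 0.0, 'gripper_width': 91.35287383478075}
top {'fx': 413.2705320289492, 'fy': 413.2705320289492, 'cx': 280.21286380969343, 'cy': 209.07606747998707, 'eye': array([ 338.47284968,  -41.11068686, 1313.86566778]), 'rotation': array([-173.8652525 ,   -0.99125123,  -89.1909838 ])}
carrier [([141.0, 245.0], 0.92), ([365.2, 307.0], 0.82)]
bed [([249.5, 177.7], 0.75), ([200.3, 144.9], 0.61)]
rail_point [([225.7, 180.5], 0.57)]
damper_top [([130.1, 229.2], 0.87), ([445.9, 257.8], 0.78)]
push_plate [([300.0, 159.3], 0.77), ([336.7, 307.2], 0.73)]
bolt_knob [([235.1, 212.1], 0.7), ([275.3, 167.9], 0.26)]
scene {'fx': 416.5840326676087, 'fy': 416.5840326676087, 'cx': 281.32376242192834, 'cy': 215.3659499953022, 'eye': array([ 992.62880193,  390.56093051, 1052.6177632 ]), 'rotation': array([-143.92791454,    0.4937998 ,  127.20614274])}
carrier [([247.2, 266.9], 0.87), ([188.3, 147.0], 0.8)]
bed [([275.0, 283.7], 0.65)]
rail_point [([296.7, 285.1], 0.78)]
damper_top [([181.8, 123.5], 0.73), ([254.3, 258.4], 0.67)]
push_plate [([192.3, 159.3], 0.98), ([213.7, 253.2], 0.97)]
bolt_knob [([311.1, 252.0], 0.68)]
```

Rotation is given as rpy; view both pictures.

View pics/top0.png

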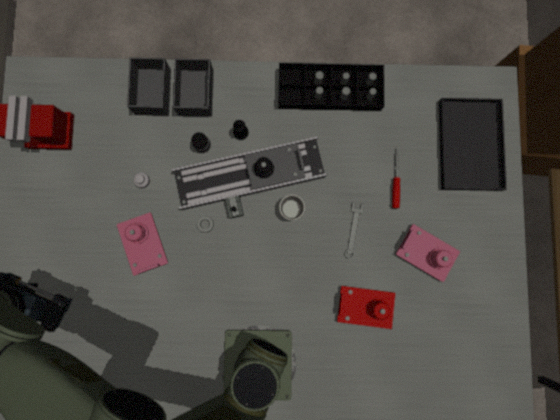

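View pics/scene0.png

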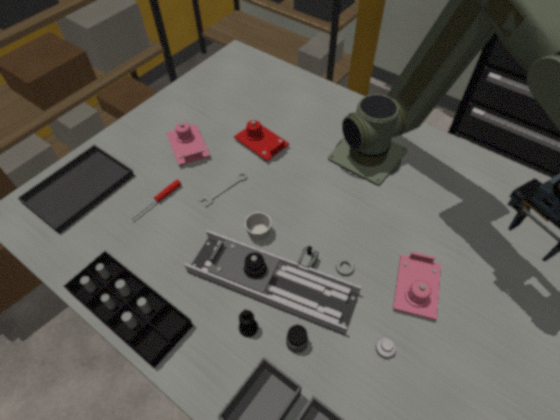

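The top view shows the grey carrier in the bed: plate near (300,159), damper (263,166), knob (235,207). It must slide to the left in the picture (roughly world +y), towards the notches at about (226,180). The tub at (291,207) is next to the wall, and the pink and red boards are look-alikes.

```bash
sed -i "s/R=np.array(m\['rotation'\])/R=Rotation.from_euler('xyz',m['rotation'],degrees=True).as_matrix()/; 1a from scipy.spatial.transform import Rotation" h.py
python3 - <<'E'
from h import *
for c,pp,dt,kn,rp in(('top',(300,159.3),(263,160),(235.1,205),(225.7,180.5)),('scene',(213.7,253.2),(254.3,258.4),(311.1,252),(296.7,285.1))):
    print(c,*[np.round(atz(c,p,z)[:2]) for p,z in((pp,56),(dt,108),(kn,62),(rp,26))])
D=np.load('top0.npy');P=cloud('top',D)
a=P[130:215,165:335].reshape(-1,3)
print('bench z',np.median(P[280:310,220:300,2]))
w=a[(a[:,2]>38)&(a[:,2]<54)]
# wall points: rectangle of everything 15..54 high near the bed
M=((P[...,2]>12)&(P[...,2]<60)).astype(np.uint8);n,L,S,C=cv2.connectedComponentsWithStats(M)
i=L[175,200] or L[172,225]
print(S[i])
q=P[L==i]; q=q.astype(np.float32)
(c,s,an)=cv2.minAreaRect(q[:,:2]);print(c,s,an)
for t in('push_plate','bolt_knob','damper_top','rail_point'):pass
E
python3 - <<'E'
import cv2
I=cv2.imread('pics/top0.png')
cv2.imwrite('pics/topc.png',cv2.resize(cv2.convertScaleAbs(I[125:225,160:340],alpha=1.8),None,fx=4.4,fy=4.4,interpolation=cv2.INTER_CUBIC))
E
```

```text
top [ 630. -120.] [614.  -7.] [484.  77.] [565. 112.]
scene [ 636. -127.] [602.  -4.] [473.  89.] [564. 106.]
bench z -0.4920637795383982
[ 171  137  156   82 4327]Traceback (most recent call last):
  File "<stdin>", line 13, in <module>
cv2.error: OpenCV(4.12.0) /io/opencv/modules/imgproc/src/convhull.cpp:143: error: (-215:Assertion failed) total >= 0 && (depth == CV_32F || depth == CV_32S) in function 'convexHull'
```

View pics/topc.png

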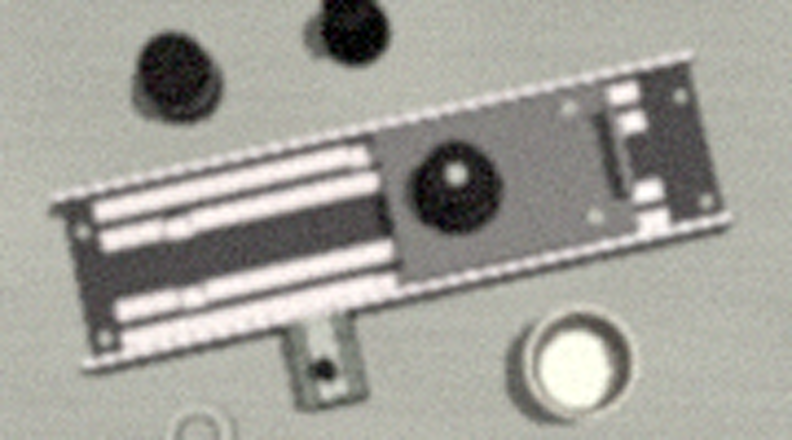

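The crop shows the wall ends at crop pixels (690,55), (60,197), (92,367) and (728,220), the plate near (612,150) and the knob at (323,368). Next I fit the bed frame to these.

Run:
```python
from h import *
f=lambda p:(p[0]/4.4+160,p[1]/4.4+125)
pts=[atz('top',f(p),z)[:2] for p,z in(((690,55),46),((60,197),46),((92,367),46),((728,220),46))]
Q=np.array([[-245,-62],[225,-62],[225,62],[-245,62]],float)
P=np.array(pts);mc=P.mean(0);qc=Q.mean(0)
U,_,Vt=np.linalg.svd((Q-qc).T@(P-mc));R=(Vt.T@U.T);t=mc-R@qc
print('yaw',np.degrees(np.arctan2(R[1,0],R[0,0])),'org',t,'resid',(P-(Q@R.T+t)).round(1).tolist())
inv=lambda p:(R.T@(p-t)).round(1)
for n,p,z in(('knob',(323,368),77),('plate',(612,150),76),('damp',(455,165),108)):
    w=atz('top',f(p),z)[:2];print(n,w.round(1),'bed',inv(w))
for n,p,z in(('plate',(213.7,253.2),56),('knob',(311.1,252),62),('rail',(296.7,285.1),26),('damp',(254.3,258.4),108)):
    w=atz('scene',p,z)[:2];print('sc',n,w.round(1),'bed',inv(w))
# refine yaw from depth: wall points
D=np.load('top0.npy');C=cloud('top',D).reshape(-1,3)
b=(C[:,:2]-t)@R
for s in(-1,1):
    k=(abs(b[:,0])<200)&(abs(b[:,1]-62*s)<9)&(C[:,2]>38)&(C[:,2]<52)&~((b[:,0]>30)&(b[:,0]<90)&(s>0))
    print(s,k.sum(),np.polyfit(b[k,0],b[k,1],1))
k=(abs(b[:,1])<28)&(C[:,2]>60)&(C[:,2]<85)&(b[:,0]<-60)
print('plate depth',k.sum(),b[k].mean(0),b[k].min(0),b[k].max(0),C[k,2].mean())
k=(abs(b[:,1]-107)<20)&(abs(b[:,0]-60)<20)&(C[:,2]>56)
print('knob depth',k.sum(),b[k].mean(0),C[k,2].max())
np.savez('bed.npz',R=R,t=t)
print(env.state()['time_s'])
```

```text
yaw 104.00267416948562 org [585.7146878  45.10169  ] resid [[-1.5, 4.4], [1.0, -7.0], [1.1, -4.3], [-0.6, 6.9]]
knob [470.8  80. ] bed [ 61.7 103. ]
plate [ 626.3 -116.2] bed [-166.3   -0.4]
damp [606.7  -8.3] bed [-56.9  -7.4]
sc plate [ 636.  -127.1] bed [-179.2   -7.1]
sc knob [473.4  89. ] bed [69.7 98.4]
sc rail [563.9 106.4] bed [64.8  6.3]
sc damp [602.5  -4.4] bed [-52.1  -4.3]
-1 371 [-7.73636868e-03 -6.06313572e+01]
1 276 [2.74429954e-03 5.83435395e+01]
plate depth 71 [-152.86509487    3.32981162] [-175.57793167  -27.55163634] [-63.38401393  27.75399428] 74.00166943231088
knob depth 25 [ 61.39308048 103.02569084] 78.92646669983787
0.7
```

Emit:
arm_command:
  motion:
    - {"offset": [0,0,0],"spin": 0.186}
    - {"offset": [0,0,0],"spin": 0.186}
    - {"offset": [0,0,0],"spin": 0.186}
    - {"offset": [0,0,0],"spin": 0.186}
    - {"offset": [0,0,0],"spin": 0.186}
  jaw: 0.03

```text
time_s: 1.32
ee_pos: [218.5, 531.9, 228.0]
ee_rot: [180.0, -0.0, 104.0]
force: [-0.1, -0.6, -0.1]
gripper_width: 44.1
gripper_force: 0.0
```

```bash
cat > g.py <<'E'
# usage: g.py bx by z : offset in tool axes (m) to a bed-frame TCP target
import sys
from h import *
B=np.load('bed.npz');s=env.state()
R=Rotation.from_euler('xyz',s['ee_rot'],degrees=True).as_matrix()
b=np.array([float(v) for v in sys.argv[1:4]])
w=np.r_[B['R']@b[:2]+B['t'],b[2]]
print('t',s['time_s'],'pos',s['ee_pos'].round(1),'rot',s['ee_rot'].round(2),'bed',(B['R'].T@(s['ee_pos'][:2]-B['t'])).round(1),'F bed',(B['R'].T@s['force'][:2]).round(1),s['force'][2].round(1),'w',s['gripper_width'])
print('offset',(R.T@(w-s['ee_pos'])/1000).round(4))
E
python3 g.py -215 -1.5 150
```

```text
t 1.325 pos [218.5 531.9 228. ] rot [ 1.8000e+02 -1.0000e-02  1.0403e+02] bed [561.2 238.5] F bed [-0.6  0.2] -0.1 w 44.06762405986526
offset [-0.7763  0.2397  0.0779]
```

Emit:
arm_command:
  motion:
    - {"offset": [-0.0518,0.016,0],"spin": 0}
    - {"offset": [-0.0518,0.016,0],"spin": 0}
    - {"offset": [-0.0518,0.016,0],"spin": 0}
    - {"offset": [-0.0518,0.016,0],"spin": 0}
    - {"offset": [-0.0518,0.016,0],"spin": 0}

```text
time_s: 1.95
ee_pos: [361.1, 299.4, 228.2]
ee_rot: [179.9, -0.0, 104.4]
force: [-0.2, 0.2, 0.1]
gripper_width: 30.2
gripper_force: 0.0
```

Emit:
arm_command:
  motion:
    - {"offset": [-0.0518,0.016,0],"spin": 0}
    - {"offset": [-0.0518,0.016,0],"spin": 0}
    - {"offset": [-0.0518,0.016,0],"spin": 0}
    - {"offset": [-0.0518,0.016,0],"spin": 0}
    - {"offset": [-0.0518,0.016,0],"spin": 0}

```text
time_s: 2.58
ee_pos: [503.0, 68.2, 228.2]
ee_rot: [180.0, -0.0, 104.4]
force: [0.1, 0.5, -0.0]
gripper_width: 29.9
gripper_force: 0.0
```

Emit:
arm_command:
  motion:
    - {"offset": [-0.0518,0.016,0],"spin": 0}
    - {"offset": [-0.0518,0.016,0],"spin": 0}
    - {"offset": [-0.0518,0.016,0.02],"spin": 0}
    - {"offset": [-0.0518,0.016,0.03],"spin": 0}
    - {"offset": [-0.0518,0.016,0.028],"spin": 0}

```text
time_s: 3.2
ee_pos: [644.8, -162.8, 149.1]
ee_rot: [180.0, 0.0, 104.4]
force: [0.5, -0.1, -0.3]
gripper_width: 30.1
gripper_force: 0.0
```

```bash
python3 g.py -215 -1.5 48;python3 - <<'E'
from h import *
for c in('top','scene'):
    I,D=env.grab_frame(c);cv2.imwrite(f'pics/{c}1.png',I)
I=cv2.imread('pics/scene1.png');cv2.imwrite('pics/s1c.png',cv2.resize(I[200:340,150:370],None,fx=3.6,fy=3.6,interpolation=cv2.INTER_CUBIC))
E
```

```text
t 3.2 pos [ 644.8 -162.8  149.1] rot [179.96   0.   104.37] bed [-216.    -7.1] F bed [-0.3 -0.4] -0.3 w 30.10052961792186
offset [ 0.0011 -0.0056  0.1011]
```

View pics/s1c.png

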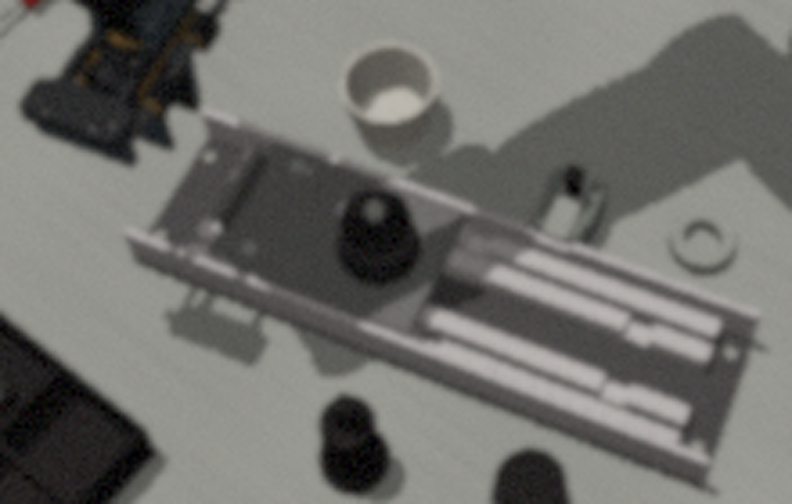

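The crop shows the carrier between the walls with its plate at (245,185), and the fingers held high behind it at about (120,140). The way down is clear.

Emit:
arm_command:
  motion:
    - {"offset": [0.001,-0.0055,0.03],"spin": 0.006}
    - {"offset": [0,0,0.03],"spin": 0}
    - {"offset": [0,0,0.025],"spin": 0}
    - {"offset": [0,0,0.014],"spin": 0}
    - {"offset": [0,0,0],"spin": 0}

```text
time_s: 3.92
ee_pos: [638.0, -161.1, 50.4]
ee_rot: [-179.9, -0.1, 104.1]
force: [-0.8, -0.4, -0.0]
gripper_width: 29.7
gripper_force: 0.0
```

Emit:
arm_command:
  motion:
    - {"offset": [0.005,0,0],"spin": 0}
    - {"offset": [0.005,0,0],"spin": 0}
    - {"offset": [0.005,0,0],"spin": 0}
    - {"offset": [0.005,0,0],"spin": 0}
    - {"offset": [0.005,0,0],"spin": 0}

```text
time_s: 4.55
ee_pos: [633.0, -138.1, 51.4]
ee_rot: [179.9, 0.1, 104.1]
force: [1.7, -4.9, 1.5]
gripper_width: 30.1
gripper_force: 2.4
```

```bash
python3 g.py -190 -1.5 50
```

```text
t 4.55 pos [ 633.  -138.1   51.4] rot [1.7992e+02 1.5000e-01 1.0408e+02] bed [-189.2   -1.5] F bed [-5.1 -0.5] 1.5 w 30.098885437580247
offset [-0.0008 -0.      0.0014]
```

Emit:
arm_command:
  motion:
    - {"offset": [0.007,0,0],"spin": 0}
    - {"offset": [0.007,0,0],"spin": 0}
    - {"offset": [0.007,0,0],"spin": 0}
    - {"offset": [0.007,0,0],"spin": 0}
    - {"offset": [0.007,0,0],"spin": 0}

```text
time_s: 5.18
ee_pos: [624.4, -104.0, 51.4]
ee_rot: [179.9, 0.1, 104.0]
force: [1.6, -4.9, 1.5]
gripper_width: 29.9
gripper_force: 2.5
```

Emit:
arm_command:
  motion:
    - {"offset": [0.007,0,0],"spin": 0}
    - {"offset": [0.007,0,0],"spin": 0}
    - {"offset": [0.007,0,0],"spin": 0}
    - {"offset": [0.007,0,0],"spin": 0}
    - {"offset": [0.007,0,0],"spin": 0}

```text
time_s: 5.8
ee_pos: [615.9, -70.0, 51.4]
ee_rot: [179.9, 0.1, 104.1]
force: [0.9, -5.0, 1.7]
gripper_width: 29.8
gripper_force: 2.6
```

Emit:
arm_command:
  motion:
    - {"offset": [0.007,0,0],"spin": 0}
    - {"offset": [0.007,0,0],"spin": 0}
    - {"offset": [0.007,0,0],"spin": 0}
    - {"offset": [0.007,0,0],"spin": 0}
    - {"offset": [0.004,0,0],"spin": 0}

```text
time_s: 6.42
ee_pos: [608.0, -38.7, 51.4]
ee_rot: [179.9, 0.1, 104.1]
force: [1.1, -5.9, 1.4]
gripper_width: 29.9
gripper_force: 2.7
```

```bash
python3 g.py -69 -1.5 50
```

```text
t 6.425 pos [608.  -38.7  51.4] rot [1.7994e+02 9.0000e-02 1.0407e+02] bed [-86.7  -1.4] F bed [-6.   0.4] 1.4 w 29.865834382060072
offset [0.0177 0.0002 0.0013]
```

Emit:
arm_command:
  motion:
    - {"offset": [0.003,0,0],"spin": 0}
    - {"offset": [0.003,0,0],"spin": 0}
    - {"offset": [0.003,0,0],"spin": 0}
    - {"offset": [0.003,0,0],"spin": 0}
    - {"offset": [0.002,0,0],"spin": 0}

```text
time_s: 7.05
ee_pos: [604.7, -25.4, 51.4]
ee_rot: [179.9, 0.1, 104.1]
force: [0.9, -5.5, 1.3]
gripper_width: 30.0
gripper_force: 2.8
```

Emit:
arm_command:
  motion:
    - {"offset": [0.002,0,0],"spin": 0}
    - {"offset": [0.002,0,0],"spin": 0}
    - {"offset": [0.002,0,0],"spin": 0}
    - {"offset": [0.002,0,0],"spin": 0}
    - {"offset": [0.002,0,0],"spin": 0}

```text
time_s: 7.68
ee_pos: [602.2, -15.8, 51.4]
ee_rot: [179.9, 0.1, 104.1]
force: [1.0, -6.0, 1.0]
gripper_width: 30.1
gripper_force: 2.8
```

Emit:
arm_command:
  motion:
    - {"offset": [0.0015,0,0],"spin": 0}
    - {"offset": [0.0015,0,0],"spin": 0}
    - {"offset": [0.0015,0,0],"spin": 0}
    - {"offset": [0.0015,0,0],"spin": 0}

```text
time_s: 8.18
ee_pos: [600.8, -9.9, 51.4]
ee_rot: [179.9, 0.1, 104.1]
force: [2.3, -4.9, 1.4]
gripper_width: 30.2
gripper_force: 2.8
```

Emit:
arm_command:
  motion:
    - {"offset": [0.0015,0,0],"spin": 0}
    - {"offset": [0.0015,0,0],"spin": 0}
    - {"offset": [0.0015,0,0],"spin": 0}
    - {"offset": [0.0015,0,0],"spin": 0}

```text
time_s: 8.68
ee_pos: [599.3, -4.1, 51.3]
ee_rot: [179.9, 0.1, 104.1]
force: [1.2, -6.3, 2.0]
gripper_width: 29.7
gripper_force: 2.8
```

Emit:
arm_command:
  motion:
    - {"offset": [0.0015,0,0],"spin": 0}
    - {"offset": [0.0015,0,0],"spin": 0}
    - {"offset": [0.0015,0,0],"spin": 0}
    - {"offset": [0.0015,0,0],"spin": 0}

```text
time_s: 9.18
ee_pos: [597.9, 1.7, 51.3]
ee_rot: [179.9, 0.1, 104.1]
force: [0.6, -5.0, 1.1]
gripper_width: 30.1
gripper_force: 2.8
```

Emit:
arm_command:
  motion:
    - {"offset": [0.0015,0,0],"spin": 0}
    - {"offset": [0.0015,0,0],"spin": 0}
    - {"offset": [0.0015,0,0],"spin": 0}
    - {"offset": [0.0015,0,0],"spin": 0}

```text
time_s: 9.68
ee_pos: [596.4, 7.5, 51.4]
ee_rot: [179.9, 0.1, 104.1]
force: [1.0, -5.2, 2.1]
gripper_width: 30.3
gripper_force: 2.8
```

Emit:
arm_command:
  motion:
    - {"offset": [0.0015,0,0],"spin": 0}
    - {"offset": [0.0015,0,0],"spin": 0}
    - {"offset": [0.0015,0,0],"spin": 0}
    - {"offset": [0.0015,0,0],"spin": 0}

```text
time_s: 10.18
ee_pos: [594.9, 13.4, 51.3]
ee_rot: [180.0, 0.1, 104.1]
force: [1.2, -5.0, 1.8]
gripper_width: 30.0
gripper_force: 2.8
```

Emit:
arm_command:
  motion:
    - {"offset": [0.0015,0,0],"spin": 0}
    - {"offset": [0.0015,0,0],"spin": 0}
    - {"offset": [0.0015,0,0],"spin": 0}
    - {"offset": [0.0015,0,0],"spin": 0}

```text
time_s: 10.68
ee_pos: [593.1, 19.5, 51.0]
ee_rot: [180.0, 0.0, 104.1]
force: [1.1, -6.2, 0.7]
gripper_width: 30.1
gripper_force: 2.6
```

Emit:
arm_command:
  motion:
    - {"offset": [0.001,0,0],"spin": 0}
    - {"offset": [0.001,0,0],"spin": 0}
    - {"offset": [0.001,0,0],"spin": 0}

```text
time_s: 11.05
ee_pos: [592.6, 21.6, 51.1]
ee_rot: [180.0, 0.1, 104.1]
force: [2.2, -10.2, 0.2]
gripper_width: 30.0
gripper_force: 5.0
```

```bash
python3 - <<'E'
from h import *
B=np.load('bed.npz')
for c in('top','scene'):
    I,D=env.grab_frame(c);cv2.imwrite(f'pics/{c}2.png',I)
    P=cloud(c,D);b=(P[...,:2]-B['t'])@B['R'];z=P[...,2]
    for x0 in(0,70,130):
      k=(b[...,0]>x0-10)&(b[...,0]<x0+10)&(abs(b[...,1])<50)&(z>10)&(z<60)
      print(c,x0,k.sum(),np.median(z[k]) if k.any() else 0)
I=cv2.imread('pics/scene2.png');cv2.imwrite('pics/s2c.png',cv2.resize(I[200:340,150:370],None,fx=3.6,fy=3.6,interpolation=cv2.INTER_CUBIC))
E
python3 g.py 0 0 50
```

```text
top 0 0 0
top 70 0 0
top 130 99 38.36466293171361
scene 0 173 39.20099667352645
scene 70 251 38.420096423830614
scene 130 155 39.65218300212848
t 11.15 pos [592.6  21.6  51.1] rot [1.7999e+02 1.3000e-01 1.0408e+02] bed [-24.5  -1. ] F bed [-7.7  0.6] 1.0 w 30.031299796665618
offset [ 0.0245 -0.001   0.001 ]
```

View pics/s2c.png

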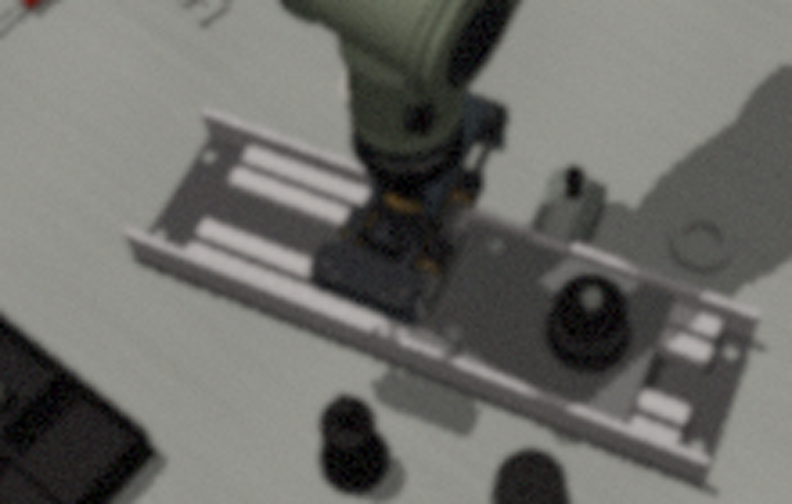

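The crop shows the board lower in the bed, with the damper at (590,320). Depth puts its top at 38.4 mm and the force has climbed, so the board is seated. I back off and move to the knob.

Emit:
arm_command:
  motion:
    - {"offset": [-0.01,0,0],"spin": 0}
    - {"offset": [-0.008,0,0],"spin": 0}
    - {"offset": [0,0,-0.03],"spin": 0}
    - {"offset": [0,0,-0.03],"spin": 0}
    - {"offset": [0,-0.02,-0.035],"spin": 0}
  jaw: 0

```text
time_s: 11.78
ee_pos: [577.6, 0.7, 146.3]
ee_rot: [-180.0, -0.1, 104.0]
force: [-0.5, 0.2, 0.1]
gripper_width: 0.2
gripper_force: 0.0
```

Emit:
arm_command:
  motion:
    - {"offset": [0.01,-0.04,0],"spin": 0}
    - {"offset": [0.03,-0.04,0],"spin": 0}
    - {"offset": [0.03,-0.037,0],"spin": 0}
    - {"offset": [0.03,0,0],"spin": 0}
    - {"offset": [0,0,0],"spin": 0}

```text
time_s: 12.4
ee_pos: [438.8, 70.2, 146.1]
ee_rot: [180.0, -0.0, 104.2]
force: [-0.1, -0.5, 0.2]
gripper_width: 0.3
gripper_force: 0.0
```

```bash
python3 g.py 61 138 66
python3 - <<'E'
from h import *
B=np.load('bed.npz')
for c in('scene','top'):
    I,D=env.grab_frame(c);cv2.imwrite(f'pics/{c}3.png',I)
    P=cloud(c,D);b=(P[...,:2]-B['t'])@B['R'];z=P[...,2]
    k=(abs(b[...,0]-61)<16)&(abs(b[...,1]-104)<18)&(z>55)&(z<82)
    print(c,k.sum(),b[k].mean(0) if k.any() else 0)
    k=(abs(b[...,0]-90)<60)&(abs(b[...,1])<50)&(z>20)&(z<60);print(np.median(z[k]) if k.any() else 0)
I=cv2.imread('pics/scene3.png');cv2.imwrite('pics/s3c.png',cv2.resize(I[200:340,150:370],None,fx=3.6,fy=3.6,interpolation=cv2.INTER_CUBIC))
E
```

```text
t 12.4 pos [438.8  70.2 146.1] rot [ 1.7999e+02 -4.0000e-02  1.0417e+02] bed [ 59.9 136.5] F bed [-0.5  0.2] 0.2 w 0.26683511481472316
offset [ 0.0011 -0.0015  0.0801]
scene 39 [63.68690962 98.74583552]
38.70768352018558
top 0 0
37.65402507865406
```

View pics/s3c.png

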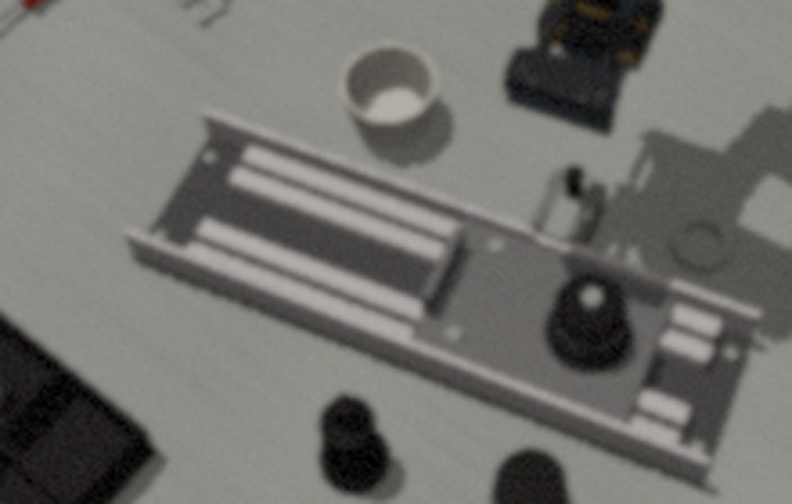

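Board seated, bolt drawn back with its knob at (575,182), and the hand on the outer side of it. Next I go down and push.

Emit:
arm_command:
  motion:
    - {"offset": [0.001,-0.004,0.03],"spin": 0}
    - {"offset": [0,0,0.03],"spin": 0}
    - {"offset": [0,0,0.018],"spin": 0}
    - {"offset": [0,0,0],"spin": 0}

```text
time_s: 13.0
ee_pos: [435.0, 68.2, 66.7]
ee_rot: [-179.8, -0.0, 104.0]
force: [-0.9, 0.9, -0.3]
gripper_width: 0.7
gripper_force: 0.0
```

Emit:
arm_command:
  motion:
    - {"offset": [0,0.004,0],"spin": 0}
    - {"offset": [0,0.004,0],"spin": 0}
    - {"offset": [0,0.004,0],"spin": 0}
    - {"offset": [0,0.004,0],"spin": 0}
    - {"offset": [0,0.004,0],"spin": 0}

```text
time_s: 13.62
ee_pos: [454.9, 74.0, 68.1]
ee_rot: [-180.0, -0.0, 104.0]
force: [-2.2, -1.1, 1.6]
gripper_width: 0.3
gripper_force: 1.3
```

Emit:
arm_command:
  motion:
    - {"offset": [0,0.003,0],"spin": 0}
    - {"offset": [0,0.003,0],"spin": 0}
    - {"offset": [0,0.003,0],"spin": 0}
    - {"offset": [0,0.003,0],"spin": 0}

```text
time_s: 14.12
ee_pos: [466.4, 76.9, 67.9]
ee_rot: [-180.0, -0.0, 104.0]
force: [-2.9, -0.3, 1.7]
gripper_width: 0.2
gripper_force: 1.4
```

```bash
python3 g.py 61 95 68
```

```text
t 14.125 pos [466.4  76.9  67.9] rot [-1.7997e+02 -1.0000e-02  1.0404e+02] bed [ 59.7 108.1] F bed [0.4 2.9] 1.7 w 0.22526919359933364
offset [ 0.0013  0.0131 -0.0001]
```

Moving the bolt at 3 N, as expected.

Emit:
arm_command:
  motion:
    - {"offset": [0,0.002,0],"spin": 0}
    - {"offset": [0,0.002,0],"spin": 0}
    - {"offset": [0,0.002,0],"spin": 0}
    - {"offset": [0,0.002,0],"spin": 0}

```text
time_s: 14.62
ee_pos: [474.3, 78.8, 67.9]
ee_rot: [-180.0, -0.0, 104.0]
force: [-2.7, -0.9, 1.5]
gripper_width: 0.7
gripper_force: 1.4
```

Emit:
arm_command:
  motion:
    - {"offset": [0,0.0015,0],"spin": 0}
    - {"offset": [0,0.0015,0],"spin": 0}
    - {"offset": [0,0.0015,0],"spin": 0}

```text
time_s: 15.0
ee_pos: [478.6, 79.9, 67.9]
ee_rot: [-180.0, -0.0, 104.0]
force: [-3.6, -0.1, 1.6]
gripper_width: 0.3
gripper_force: 1.4
```

Emit:
arm_command:
  motion:
    - {"offset": [0,0.0012,0],"spin": 0}
    - {"offset": [0,0.0012,0],"spin": 0}
    - {"offset": [0,0.0012,0],"spin": 0}

```text
time_s: 15.38
ee_pos: [481.4, 80.7, 67.9]
ee_rot: [-179.9, -0.0, 104.0]
force: [-5.3, -0.5, 3.6]
gripper_width: 0.7
gripper_force: 2.8
```

Emit:
arm_command:
  motion:
    - {"offset": [0,0.0012,0],"spin": 0}
    - {"offset": [0,0.0012,0],"spin": 0}
    - {"offset": [0,0,0],"spin": 0}

```text
time_s: 15.75
ee_pos: [481.6, 80.7, 67.8]
ee_rot: [-179.6, -0.0, 104.1]
force: [-8.4, -1.7, 7.2]
gripper_width: 0.4
gripper_force: 4.8
```

Hard stop reached: the force rises and the hand no longer advances. Back off, lift and check.

Emit:
arm_command:
  motion:
    - {"offset": [0,-0.008,0],"spin": 0}
    - {"offset": [0,-0.012,0],"spin": 0}
    - {"offset": [0,-0.02,-0.01],"spin": 0}
    - {"offset": [0,0,-0.04],"spin": 0}
    - {"offset": [0,-0.04,-0.05],"spin": 0}

```text
time_s: 16.38
ee_pos: [409.1, 62.3, 167.7]
ee_rot: [179.9, 0.0, 104.0]
force: [0.3, -0.4, 0.6]
gripper_width: 0.3
gripper_force: 0.0
```

Emit:
arm_command:
  motion:
    - {"offset": [0,-0.05,-0.03],"spin": 0}
    - {"offset": [0,0,0],"spin": 0}

```text
time_s: 16.62
ee_pos: [357.8, 49.7, 198.7]
ee_rot: [179.7, 0.0, 104.0]
force: [1.2, -0.1, -0.6]
gripper_width: 0.4
gripper_force: 0.0
```

```bash
python3 g.py 61 95 68
python3 - <<'E'
from h import *
B=np.load('bed.npz')
I,D=env.grab_frame('scene')
P=cloud('scene',D);b=(P[...,:2]-B['t'])@B['R'];z=P[...,2]
k=(abs(b[...,0]-61)<16)&(abs(b[...,1]-85)<35)&(z>55)&(z<82)
print(k.sum(),b[k].mean(0))
for x0 in(0,60,130):
    k=(abs(b[...,0]-x0)<12)&(abs(b[...,1])<50)&(z>20)&(z<60);print(np.median(z[k]))
cv2.imwrite('pics/s4c.png',cv2.resize(I[200:340,150:370],None,fx=3.6,fy=3.6,interpolation=cv2.INTER_CUBIC))
E
```

```text
t 16.625 pos [357.8  49.7 198.7] rot [1.7967e+02 4.0000e-02 1.0401e+02] bed [ 59.6 220.1] F bed [-0.4 -1.1] -0.6 w 0.3870994365960968
offset [0.0015 0.1243 0.1314]
40 [63.03895714 71.46466172]
38.78260745172213
38.68227295049758
39.801925197879655
```

View pics/s4c.png

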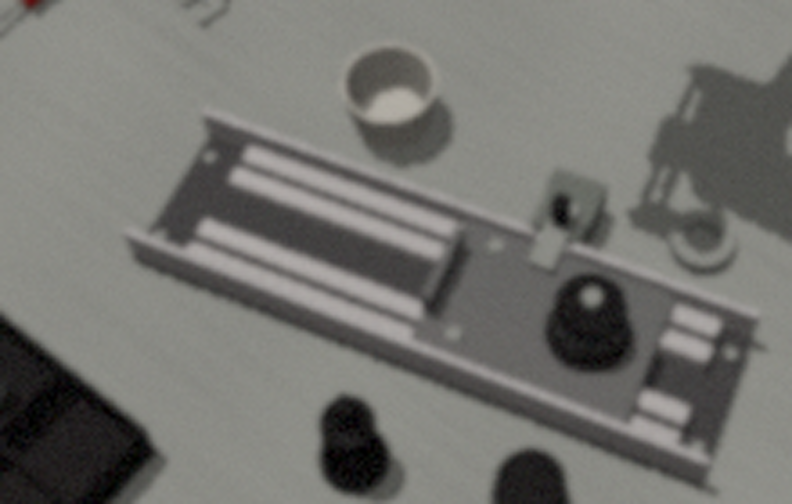

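The tongue now lies over the seated board at (548,245), the knob has moved in to (562,208), and the bystanders have not moved.

```bash
python3 -c "
from workcell import env
print(env.job_done())"
```

```text
the job is handed in; nothing more can be done
None
```

The carrier dropped into its notches and sits flat (board top at about 38 mm), the bolt is pushed to its hard stop over it, the hand is clear, and I handed the job in at about 17 s; no verdict came back.

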